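Rock the wedge out of a seal-carving bed and take out the finished seal

TASK

The seal in the carving bed is finished. Its wooden wedge is jammed too tight to pull straight out: without lifting it, rock it well over from side to side across the bed, at least three times each way, until it has worked loose, then draw it out and lay it down flat in the wide compartment of the tool tray. After that, slide the loose jaw well back from the stone by its ridge, lift the seal out, and set it down gently, upright with its carved end on top, in the square show tray; never tip or drop the stone, and leave the porcelain jar and the bamboo roll where they are.

Things in the scene. Friction and masses are not known exactly. Their poses are not given: they have to be found in the camera images.
- bed: Beech seal-carving bed, fixed. Origin: centre of its underside; x along it, y across, z up. Dark base 214x126x12; trough block 190x92, rim at z 58, side walls 18 thick, inside y -28..28, floor z 18. Along x inside: end wall to -70, seal -70..-34, sliding jaw -34..14, wedge, then a dark sloping packing block (top z 61) on springy leather and the other end wall.
- wedge: Loose pale wedge, 116 long, 75 g, standing in the bed, axes as the bed's. Origin: foot centre, at bed (18.5, 0, 24). Lower 62: 36 wide (y), jaw side straight at x -4.5, other side sloping 1:6, 9 thick at the foot. Above: waxed grip (slippery, friction 0.4), 24 wide (y), x -4.5..13.5, up to bed z 140. A straight pull takes 40 to 50 N. Once loose, 5 to 10 N; 40 of lift clears the bed.
- wedge_head (a point): Point in the middle of the wedge's grip, 95 above the foot: push here from either side along the bed's y. From upright about 15 N moves it 13 to 16 sideways and leans the wedge 10 degrees; it stays where left. A rock counts from 6 degrees of lean, wedge still in the bed (risen under 12). Each rock lifts and loosens it a little; six to eight free it. It tips only across the bed.
- wedge_mid (a point): Point in the wedge 58 above its foot, x 3; its place tells whether the wedge lies in the tray.
- jaw (a joint): Sliding jaw of the bed, 0 with the seal clamped, grows along the bed's +x, away from the seal, to a stop at 14 (0.014 m) once the wedge is out; friction 2.5 N, stays where left. Slide it back more than 8.
- jaw_ridge (a point): Middle of the jaw's upright finger ridge, which is 12 thick (y), 26 long (x) and stands from the jaw's top, level with the bed's rim (z 57), to z 93. This point is at bed z 78.5; it moves with the jaw.
- seal: Loose cream stone seal, 36x36x84, 280 g, upright in the bed on the trough floor between end wall and jaw, 44 of it above the rim. Origin: centre of its underside, at bed (-52, 0, 18); z up to the carved end, red with a pale diamond. Clamped until the wedge is out. Soft stone: not to be tipped over 20 degrees, nor let fall more than 1 cm.
- seal_top (a point): Centre of the seal's carved upper end, 84 above its underside.
- tool_tray_in (a point): Centre of the floor of the wide compartment of the dark wooden tool tray, fixed. Axes as the tray's. Floor 6 above the table; inside 188 (x) by 98 (y, -49..49); walls and divider 6 thick, tops 22 above the table. Beyond the divider (+y) is a narrow compartment with two burins.
- show_tray_in (a point): Centre of the floor of the square show tray, pale wood with gold lining, fixed. Floor 7 above the table, inside 106x106, walls 7 thick, tops 16 above the table. Axes as the tray's.
- paste_jar: Bystander: white lidded porcelain jar, 82 across, 58 high, loose. Origin: centre of its underside. To stay within 20 of its place.
- bamboo_roll: Bystander: rolled-up bamboo brush mat, 62 (x) by 210 (y) by 34 high, loose. Origin: centre of its underside. To stay within 20 of its place.
Not all that is in view belongs to the job. Of the things like the wedge, leave any that is blue or pink; of the rest the larger one is meant.

How it is judged:
By the outcome, as a careful person would: the job done as asked, in the order asked, and still so for the second after the job is handed in, with the robot touching nothing.
It also fails if it takes over 67 s, if anything falls off the work surface, if the arm or the gripper's body presses on something with over 40 N, if the wrist force passes 120 N, or if a joint passes its speed limit or range.

ROBOT

A 6-joint arm with a two-finger parallel gripper is mounted at the origin on the work surface. World frame = base frame: x ahead of the robot, y to its left, z up, the work surface at z = 0. Lengths are in mm, angles in rad, forces in N, time in s.
With the tool pointing down it reaches from about 300 to 775 mm from the base axis. Payload 14.6 kg.
Tool frame: the origin (TCP) lies between the finger pads; the fingertips stand 22 mm ahead of it and the grasp point (between the pads) lies 3 mm ahead of it (manip.tcp_to_tips is the distance from the TCP to the fingertips, in mm); y points along the fingers, z is the direction in which the jaws open and shut, and the axes are right-handed (so a half turn about y gives the same grasp; the last joint's range is limited). The gripper opens to 94 mm and grips with 3 to 60 N. Pads are 16 mm wide; open, the fingers measure 119 mm over their backs; the gripper's body (75 mm by 177 mm) begins 78 mm behind the grasp point.
Start: joints at [1.216, 0.3, 1.521, -0, 1.321, -0.067], TCP at [156.111, 527.37, 227.446] pointing down, gripper open.
Joint ranges: [-3.03, 3.03], [-0.79, 2.21], [0.23, 2.52], [-1.04, 4.18], [0, 3.07], [-2.55, 2.55]. Speed limits (rad/s): [2.22, 2.22, 2.57, 3.14, 3.14, 3.14].

INTERFACE

Orientations are given as [roll, pitch, yaw] about the fixed x, y, z axes, in that order (R = Rz(yaw) Ry(pitch) Rx(roll)).
In Python, from cell import manip gives the robot as it stands.
- The arm moves only by the shell command python3 -m jog 'ROWS' [OPENING] [FORCE]. ROWS is JSON, one flat list of numbers, 6 for each row, row after row: the shift along the tool's x, y, z in mm, then the turn, a rotation vector about the tool's x, y, z in degrees. A call has 1 to 10 rows; each row is the pose to reach, as a shift and turn from the pose commanded when the call began, along the tool's axes at that moment; what a row does not reach only later rows make up. A row lasts 1/12 s, in which the tool goes at most 41.7 mm and 7.16 degrees, less where a joint would pass 70% of its speed; a pose out of reach is approached as far as the arm can. A call with a gripper value outside its range is refused whole. OPENING is the finger opening in mm, from 0 to 94, set as the call begins (- or left out, the last holds). The fingers move at their own pace and stop on an object; FORCE is the grip in N (left out, the last holds). Time passes only in rows, so rows that repeat a pose let the fingers close. It gives the time, the measured TCP pose, the force and the opening at its end, in the units of the state.
- manip.read_state(): the state, without advancing time (a new reading comes with each control period).
- manip.camera(name): name is "scene" or "top" or "wrist"; returns a dict with "img" (480x640x3 uint8, red, green, blue), "intrinsics" (3x3 intrinsics, pixels), "k1" (the pictures are not rectified: a ray, as slopes to the right and down, at radius r is drawn at 1 + k1 r^2 times it, then the intrinsics apply), "origin" and "orientation" of the camera in the world. Camera axes: x right, y down, z forward; pixel columns grow to the right and rows downward; lengths in mm; the calibration is good to about 2 mm. A picture is of the moment at which its call begins. There is no depth.
- manip.sign_off(): hands the job in, once; it reports no verdict.
Trained networks look in a picture, given as the dict that the camera call returned (one of the last four; its "shot" number tells which), for a name from the list of things; names that differ only in an ending like _2 or _b are one class to them, and where a whole thing is asked for, a point or a joint stands for the part that bears it (a point fixed in the world has none). Each returns a list of dicts, best first, with "score" (0 to 1); they miss things now and then, are a little off and sometimes report something else, mostly with a low value. They report only what shows in the picture. A call takes as long as a camera call. They do not tell look-alikes from the thing itself.
- manip.masks_of(thing, picture): "pixels" (480x640 bool, what is visible of it) and "xy" ([column, row] in pixels, amid what is visible of it).
- manip.tip_of(thing, picture): "xy" ([column, row] in pixels: a listed point, or the origin of a listed thing).
The state is a dict: "clock": time; "joints": joint angles; "qd": joint speeds; "effort": joint torques, N m; "eef_pos": TCP position; "eef_rot": TCP orientation; "wrist_force": force on the tool from outside, world axes, zero at the start; "moment": the same for the moment, N m; "finger_gap": finger opening in mm.
Only numpy, scipy, OpenCV 4.12 (cv2) and the standard library are available. Lean on these libraries where they do the work, as an engineer would, in place of code of your own. Each camera call takes 0.05 s, during which the arm holds its last target.

## Working session

There is one attempt and no reset: what is moved stays moved. The work goes in short steps, Python scripts to look and compute and a shell command to move; the robot and the scene stay as the last step left them, time stands still between calls to the robot, and variables do not carry over. Pictures are saved under pics/ and viewed, and the job is handed in when it is done.

```bash
ls; mkdir -p pics
python3 - <<'E'
from cell import manip
import cv2
print(manip.read_state())
for n in ["scene","top","wrist"]:
    c=manip.camera(n); cv2.imwrite(f"pics/{n}0.png",c["img"][:,:,::-1])
    print(n,c["intrinsics"],c["k1"],c["origin"],c["orientation"],c["shot"])
E
```

```text
pics
{'clock': 0.0, 'joints': array([ 1.21637063e+00,  3.00471937e-01,  1.52157715e+00,  3.79242303e-06,
        1.32068138e+00, -6.66166654e-02]), 'qd': array([-0.00033342, -0.00063577, -0.00090521, -0.00029935, -0.00084032,
       -0.00150535]), 'effort': array([ 1.09687312e-04, -5.31815422e+01, -3.52723145e+01,  7.08407722e-02,
        2.44256324e-02, -9.28071904e-05]), 'eef_pos': array([156.04884862, 527.15671087, 226.88751604]), 'eef_rot': array([-1.57193137e+00,  7.94061929e-05, -2.87810021e-01]), 'wrist_force': array([ 1.06196083, -0.44312164, -0.68488775]), 'moment': array([-0.01760235,  0.00416912,  0.02345718]), 'finger_gap': 94.31520550193316}
scene [[528.30632295   0.         306.678965  ]
 [  0.         528.30632295 232.34162073]
 [  0.           0.           1.        ]] -0.095898230676272 [1416.92307816 -418.5794698   775.59825934] [-2.21585809 -0.01030299  1.10516802] 1
top [[509.45849786   0.         329.25032202]
 [  0.         509.45849786 242.75735045]
 [  0.           0.           1.        ]] 0.03506332036955218 [ 540.97922671    3.04125588 1000.17828634] [-3.01936229 -0.01897645 -1.56386844] 2
wrist [[335.67561347   0.         315.88001799]
 [  0.         335.67561347 235.78138114]
 [  0.           0.           1.        ]] -0.057206721734672006 [ 85.999323   550.09040038 384.0878679 ] [2.88467732e+00 9.74557088e-04 1.28368292e+00] 3
```

View pics/scene0.png

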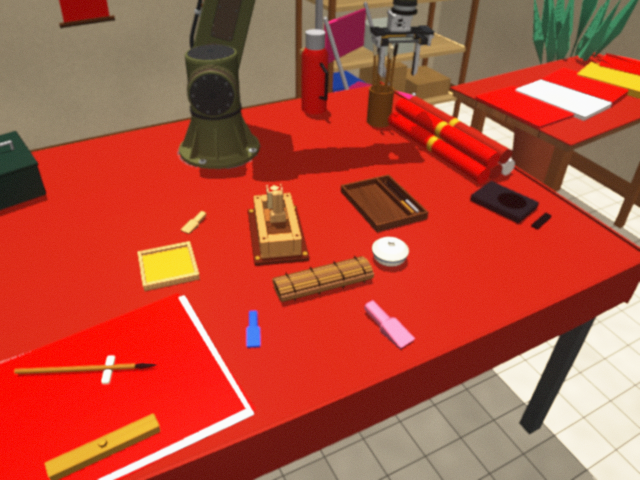

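View pics/top0.png

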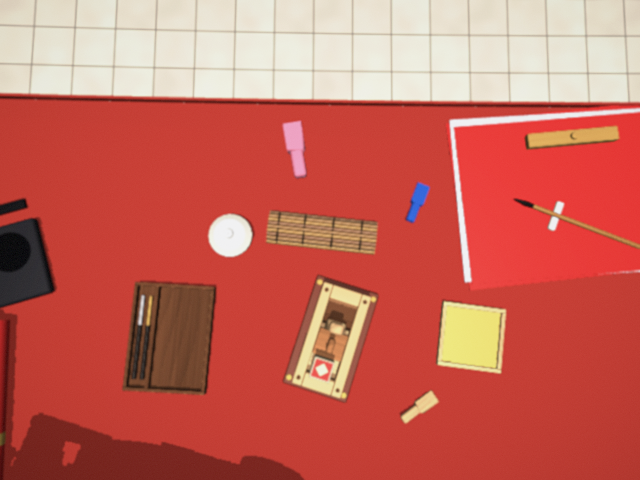

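View pics/wrist0.png

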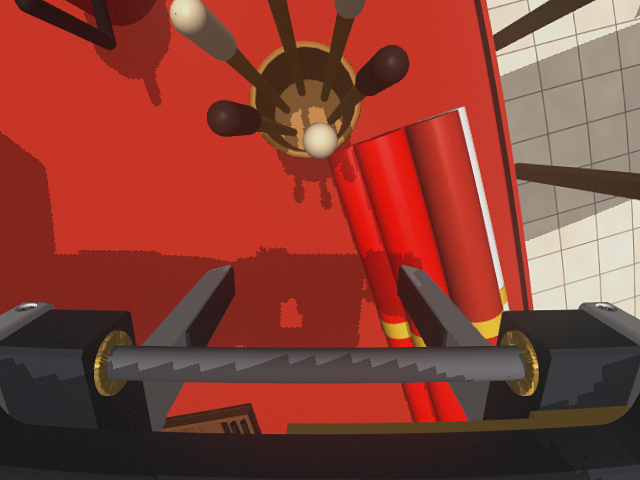

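```bash
cat > h.py <<'E'
from cell import manip
import numpy as np, cv2
from scipy.spatial.transform import Rotation as R
def rot(o): return R.from_euler('xyz',o).as_matrix()
def ray(c,xy):
    K=c["intrinsics"]
    d=np.array([(xy[0]-K[0,2])/K[0,0],(xy[1]-K[1,2])/K[1,1]])
    u=d.copy()
    for _ in range(30): u=d/(1+c["k1"]*(u@u))
    v=rot(c["orientation"])@np.array([u[0],u[1],1.])
    return np.array(c["origin"],float),v
def atz(c,xy,z):
    o,v=ray(c,xy); return o+v*(z-o[2])/v[2]
def proj(c,p):
    q=rot(c["orientation"]).T@(np.array(p,float)-c["origin"]); u=q[:2]/q[2]
    u=u*(1+c["k1"]*(u@u)); K=c["intrinsics"]
    return np.array([K[0,0]*u[0]+K[0,2],K[1,1]*u[1]+K[1,2]])
def tri(obs):
    A=np.zeros((3,3));b=np.zeros(3)
    for c,xy in obs:
        o,v=ray(c,xy);v=v/np.linalg.norm(v);P=np.eye(3)-np.outer(v,v);A+=P;b+=P@o
    x=np.linalg.solve(A,b)
    return x,[np.linalg.norm(proj(c,x)-xy) for c,xy in obs]
def st():
    s=manip.read_state()
    print("t",round(float(s["clock"]),2),"pos",s["eef_pos"].round(1),"rot",np.degrees(s["eef_rot"]).round(1),"F",s["wrist_force"].round(1),"gap",round(float(s["finger_gap"]),1))
    return s
def save(c,n,box=None,k=1):
    im=c["img"][:,:,::-1]
    if box: im=im[box[1]:box[3],box[0]:box[2]]
    if k!=1: im=cv2.resize(im,None,fx=k,fy=k,interpolation=cv2.INTER_CUBIC)
    cv2.imwrite("pics/"+n,im)
E
python3 - <<'E'
from h import *
t=manip.camera("top");s=manip.camera("scene")
save(t,"t1.png",(270,260,400,410),5) if 0 else save(t,"t1.png",(270,260,400,410),4)
save(s,"s1.png",(230,170,330,280),5)
for n in ["bed","wedge","wedge_head","wedge_mid","jaw_ridge","seal","seal_top","tool_tray_in","show_tray_in","paste_jar","bamboo_roll"]:
    for nm,c in(("t",t),("s",s)):
        r=manip.tip_of(n,c)
        print(n,nm,[(np.round(a["xy"],1).tolist(),round(a["score"],2)) for a in r[:4]])
for n in ["bed","wedge"]:
    for nm,c in(("t",t),("s",s)):
        for a in manip.masks_of(n,c)[:4]:
            m=a["pixels"].astype(np.uint8); cs,_=cv2.findContours(m,0,2)
            k=max(cs,key=cv2.contourArea)
            print(n,nm,round(a["score"],2),np.round(a["xy"],1),m.sum(),cv2.boxPoints(cv2.minAreaRect(k)).round(1).tolist())
E
```

```text
bed t [([331.1, 340.0], 0.62), ([472.8, 335.9], 0.53)]
bed s [([275.3, 235.7], 0.72)]
wedge t [([436.8, 397.0], 0.81), ([420.3, 185.2], 0.61), ([333.6, 328.2], 0.58), ([292.7, 122.2], 0.56)]
wedge s [([255.0, 345.3], 0.75), ([276.1, 233.2], 0.61), ([184.6, 230.5], 0.61)]
wedge_head t [([406.7, 415.2], 0.92), ([299.9, 169.2], 0.81), ([411.7, 215.9], 0.65), ([335.1, 328.6], 0.55)]
wedge_head s [([373.4, 309.9], 0.73), ([276.6, 196.7], 0.69), ([200.7, 217.6], 0.69), ([252.1, 318.4], 0.56)]
wedge_mid t [([413.2, 203.4], 0.95), ([421.5, 411.1], 0.94), ([334.9, 327.3], 0.54)]
wedge_mid s [([254.7, 330.7], 0.92), ([195.9, 223.9], 0.78), ([386.8, 323.3], 0.69), ([277.3, 210.4], 0.59)]
jaw_ridge t [([329.3, 345.4], 0.92)]
jaw_ridge s [([274.4, 205.1], 0.48), ([276.5, 233.4], 0.45)]
seal t [([323.2, 364.2], 0.66), ([321.5, 368.1], 0.41)]
seal s [([277.6, 215.3], 0.68), ([275.0, 211.9], 0.55)]
seal_top t [([320.1, 369.8], 0.7)]
seal_top s [([276.5, 189.6], 0.54)]
tool_tray_in t [([180.7, 334.9], 0.65)]
tool_tray_in s [([376.7, 206.8], 0.91), ([274.7, 190.1], 0.5)]
show_tray_in t [([473.9, 334.5
[... 1181 characters left out ...]
.4] 839 [[282.5, 123.4000015258789], [300.0, 120.30000305175781], [310.0, 175.39999389648438], [292.6000061035156, 178.5]]
wedge t 0.65 [422.1 403.8] 460 [[396.8999938964844, 412.3999938964844], [430.20001220703125, 390.20001220703125], [438.20001220703125, 402.20001220703125], [404.8999938964844, 424.3999938964844]]
wedge s 0.9 [252.9 336.9] 342 [[247.0, 312.0], [259.0, 312.0], [259.0, 346.0], [247.0, 346.0]]
wedge s 0.86 [393.2 328.7] 895 [[360.5, 310.5], [374.5, 296.5], [415.0, 337.0], [401.0, 351.0]]
wedge s 0.8 [278.2 210.7] 381 [[270.0, 190.0], [284.0, 190.0], [284.0, 222.0], [270.0, 222.0]]
wedge s 0.54 [192.9 222.5] 237 [[181.0, 229.0], [201.5, 208.5], [208.5, 215.5], [188.0, 236.0]]
```

View pics/t1.png

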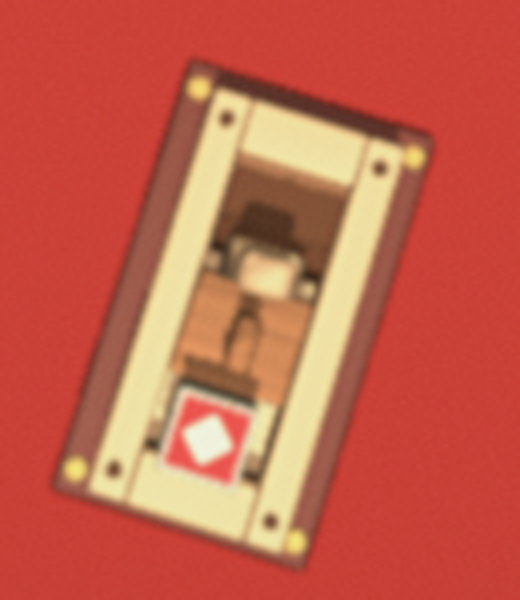

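View pics/s1.png

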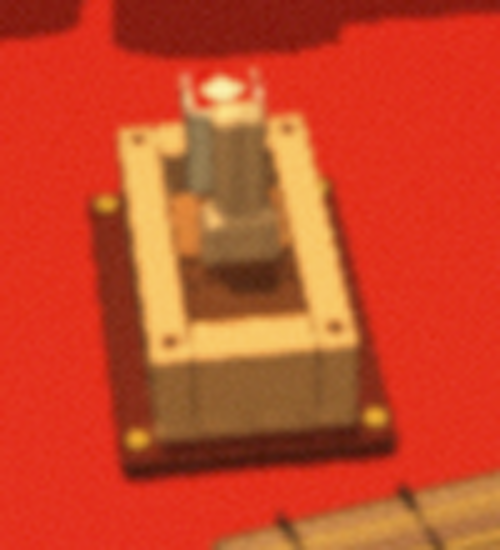

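```bash
cat > fit.py <<'E'
from h import *
from scipy.optimize import least_squares
t=manip.camera("top");s=manip.camera("scene")
ob=[]
def T(x,y): return np.array([270+(x+.5)/4-.5,260+(y+.5)/4-.5])
def S(x,y): return np.array([230+(x+.5)/5-.5,170+(y+.5)/5-.5])
# order: bed -x end = seal end (image bottom)
L=[(t,T(193,58),(107,63,12),),(t,T(435,135),(107,-63,12)),(t,T(303,568),(-107,-63,12)),(t,T(52,488),(-107,63,12)),
 (s,S(125,473),(107,63,6)),(s,S(395,450),(107,-63,6)),
 (t,T(208,440),(-52,0,102)),(s,S(150,352),(95,46,58)),(s,S(357,343),(95,-46,58)),(s,S(120,130),(-95,46,58)),(s,S(303,115),(-95,-46,58))]
def bp(p,X):
    c,sn=np.cos(p[2]),np.sin(p[2]); return np.array([p[0]+c*X[0]-sn*X[1],p[1]+sn*X[0]+c*X[1],X[2]])
E
cat > f1.py <<'E'
from fit import *
a=atz(t,T(435,135),12);b=atz(t,T(303,568),12);d=a-b
c0=(atz(t,T(193,58),12)+b)/2
p0=[c0[0],c0[1],np.arctan2(d[1],d[0])]
f=lambda p:np.concatenate([proj(c,bp(p,X))-xy for c,xy,X in L])
for LL in (L,[l for l in L if l[0] is t],[l for l in L if l[0] is s]):
    g=lambda p:np.concatenate([proj(c,bp(p,X))-xy for c,xy,X in LL])
    r=least_squares(g,p0,x_scale=[1,1,.01]); print(r.x[:2].round(1),np.degrees(r.x[2]).round(2),r.fun.round(1))
p0=least_squares(f,p0,x_scale=[1,1,.01]).x
for X in [(18.5,0,140),(18.5,0,119),(18.5,0,24),(-10,0,78.5),(-52,0,18),(-52,0,102)]: print(X,bp(p0,X).round(1),proj(t,bp(p0,X)).round(1),proj(s,bp(p0,X)).round(1))
for n,z,us in [("tool_tray_in",6,[180.7,334.9]),("show_tray_in",7,[473.9,334.5])]: print(n,atz(t,us,z).round(1))
print(atz(s,[376.7,206.8],6),atz(s,[169.4,264.5],7))
print("jar",atz(t,[231.8,236.5],30),"roll",[atz(t,x,17).round(0) for x in [(267,210),(379,219),(376,254),(266,243)]])
for n in["tool_tray_in","show_tray_in"]:
    for a in manip.masks_of("tool_tray" if 0 else n,t)[:2]: print(n,a["xy"])
save(t,"t2.png",(110,270,230,410),4);save(t,"t3.png",(425,285,525,385),5)
E
python3 f1.py
```

```text
[478.6 -18.7] -16.53 [ -2.3   1.   -0.5   0.8   0.8   2.4  -0.6   2.4  56.   -5.6 -53.3   4.9
   1.3   1.7  42.9  -2.  -39.7   4.   36.   -3.1 -37.2   3.1]
[481.5 -19.3] -17.47 [-1.  -0.8  0.5  0.1  0.   1.  -0.9 -0.1  1.2 -0.2]
[467.3 -19.1] -11.08 [ 57.3 -10.6 -50.5   3.1  44.   -6.3 -37.5   1.9  30.1  -5.8 -42.4   2.3]
(18.5, 0, 140) [496.3 -24.  140. ] [335.5 332.6] [276.6 190.4]
(18.5, 0, 119) [496.3 -24.  119. ] [335.1 331.9] [276.8 198.3]
(18.5, 0, 24) [496.3 -24.   24. ] [333.6 329.3] [277.7 231.9]
(-10, 0, 78.5) [469.  -15.9  78.5] [329.8 346.3] [275.6 206.1]
(-52, 0, 18) [428.7  -3.9  18. ] [322.6 365.6] [274. 217.]
(-52, 0, 102) [428.7  -3.9 102. ] [322.9 371.3] [273.1 188.2]
tool_tray_in [483.7 266.9   6. ]
show_tray_in [ 487.8 -294.7    7. ]
[487.33823847 261.2240436    6.        ] [ 480.40128424 -283.88677089    7.        ]
jar [670.6352955  171.93086736  30.        ] roll [array([725., 107.,  17.]), array([ 710., -112.,   17.]), array([ 641., -106.,   17.]), array([660., 108.,  17.])]
tool_tray_in [167.4, 336.4]
show_tray_in [476.8, 336.9]
```

```bash
python3 - <<'E'
s=open('fit.py').read()
for a,b in [("(107,63,6)","(107,@63,6)"),("(107,-63,6)","(107,63,6)"),("(95,46,58)),(s,S(357","(95,@46,58)),(s,S(357"),("(95,-46,58)","(95,46,58)"),("(-95,46,58)),(s","(-95,@46,58)),(s"),("(-95,-46,58)","(-95,46,58)")]: s=s.replace(a,b)
open('fit.py','w').write(s.replace('@','-'))
E
python3 f1.py
```

```text
[480.4 -19.7] -17.77 [-0.5 -0.3  0.9  0.9 -0.1  1.7 -1.   0.3 -0.4  0.6  1.1  0.1  1.2  0.4
  0.7  2.6  0.6  0.8  0.2  0.3  0.3  0.5]
[481.5 -19.3] -17.47 [-1.  -0.8  0.5  0.1  0.   1.  -0.9 -0.1  1.2 -0.2]
[477.2 -19. ] -18.03 [-0.9 -0.4  0.5 -0.8  0.2  1.6  0.1 -0.1  0.1 -0.5  0.1 -0.2]
(18.5, 0, 140) [498.1 -25.3 140. ] [336.3 331.5] [276.4 190.9]
(18.5, 0, 119) [498.1 -25.3 119. ] [335.9 330.9] [276.6 198.8]
(18.5, 0, 24) [498.1 -25.3  24. ] [334.3 328.4] [277.5 232.4]
(-10, 0, 78.5) [470.9 -16.6  78.5] [330.2 345.2] [275.7 206.6]
(-52, 0, 18) [430.9  -3.8  18. ] [322.6 364.4] [274.4 217.4]
(-52, 0, 102) [430.9  -3.8 102. ] [322.9 370. ] [273.5 188.7]
tool_tray_in [483.7 266.9   6. ]
show_tray_in [ 487.8 -294.7    7. ]
[487.33823847 261.2240436    6.        ] [ 480.40128424 -283.88677089    7.        ]
jar [670.6352955  171.93086736  30.        ] roll [array([725., 107.,  17.]), array([ 710., -112.,   17.]), array([ 641., -106.,   17.]), array([660., 108.,  17.])]
tool_tray_in [166.1, 335.5]
show_tray_in [474.5, 335.2]
```

View pics/t2.png

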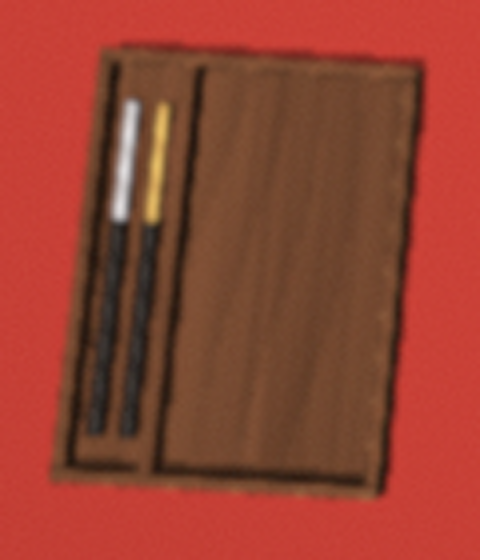

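View pics/t3.png

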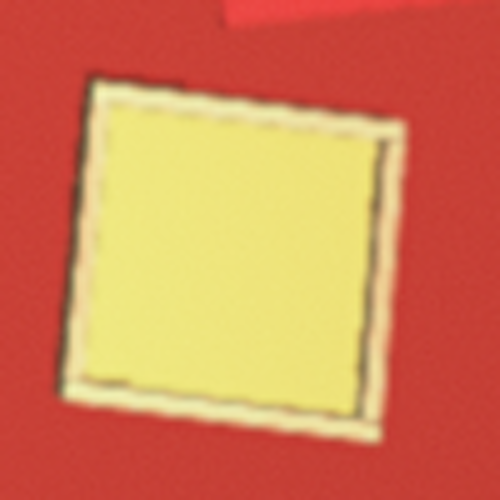

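```bash
cat > go.py <<'E'
from h import *
BED=np.array([480.4,-19.7,np.radians(-17.6)])
def bp(X,p=BED):
    c,sn=np.cos(p[2]),np.sin(p[2]); return np.array([p[0]+c*X[0]-sn*X[1],p[1]+sn*X[0]+c*X[1],X[2]])
def down(yawdeg,tilt=0): return (R.from_euler('z',yawdeg,degrees=True)*R.from_euler('x',-90,degrees=True)*R.from_rotvec([0,0,np.radians(tilt)]))
def row(P,Rt):
    s=st(); R0=R.from_euler('xyz',s["eef_rot"])
    sh=R0.inv().apply(np.array(P)-s["eef_pos"]); rv=np.degrees((R0.inv()*Rt).as_rotvec())
    print("target",np.round(P,1),"ROW",sh.round(1),rv.round(2),"dist",round(np.linalg.norm(sh)))
E
python3 - <<'E'
from go import *
t=manip.camera("top")
def Q(off,k,x,y,z): return atz(t,[off[0]+(x+.5)/k-.5,off[1]+(y+.5)/k-.5],z)
A=[Q((110,270),4,*c,22) for c in [(105,50),(425,62),(380,495),(52,480)]]
print("tool outer",np.round(A,1).tolist())
u=A[1]-A[2];print("yaw",np.degrees(np.arctan2(u[1],u[0])),np.linalg.norm(u)); u/=np.linalg.norm(u); v=np.array([-u[1],u[0],0])
print("wide centre",((A[1]+A[2])/2+v*55).round(1))
B=[Q((425,285),5,*c,16) for c in [(90,80),(405,122),(382,440),(62,400)]]
print("show",np.mean(B,0).round(1),[round(np.linalg.norm(B[i]-B[i-1]),1) for i in range(4)],"yaw",np.degrees(np.arctan2(*(B[1]-B[2])[[1,0]])))
row(bp((23,0,150)),down(-17.6))
E
```

```text
tool outer [[582.8, 350.9, 22.0], [578.0, 200.6, 22.0], [378.5, 213.9, 22.0], [385.6, 363.6, 22.0]]
yaw -3.8156040593674714 199.98842027792912
wide centre [481.9 262.1  22. ]
show [ 484.7 -287.3   16. ] [np.float64(121.0), np.float64(121.5), np.float64(119.8), np.float64(121.3)] yaw -6.437221615116529
t 2.0 pos [156.1 527.4 227.4] rot [-90.    0.  -16.5] F [0.4 0.3 0.5] gap 93.8
target [502.3 -26.7 150. ] ROW [ 489.2   77.5 -433. ] [ 0.01  1.11 -0.  ] dist 658
```

```bash
python3 -m jog '[245,0,-216,0,0.5,0,245,0,-216,0,0.5,0,245,0,-216,0,0.5,0,245,0,-216,0,0.5,0,489,0,-433,0,1.1,0,489,0,-433,0,1.1,0,489,0,-433,0,1.1,0,489,0,-433,0,1.1,0,489,0,-433,0,1.1,0,489,0,-433,0,1.1,0]' 60
python3 -c "
from go import *
row(bp((23,0,150)),down(-17.6))"
```

```text
clock: 2.83
eef_pos: [377.6, 172.1, 227.8]
eef_rot: [-1.57, -0.001, -0.307]
wrist_force: [0.7, 1.1, 0.2]
finger_gap: 60.0
t 2.83 pos [377.6 172.1 227.8] rot [-90.   -0.  -17.6] F [0.7 1.1 0.2] gap 60.0
target [502.3 -26.7 150. ] ROW [ 178.9   77.9 -151.9] [-0.03  0.02  0.04] dist 247
```

```bash
python3 -m jog '[179,0,-152,0,0,0,179,0,-152,0,0,0,179,0,-152,0,0,0,179,0,-152,0,0,0,179,0,-152,0,0,0,179,0,-152,0,0,0,179,40,-152,0,0,0,179,40,-152,0,0,0]' 60
python3 - <<'E'
from go import *
row(bp((23,0,150)),down(-17.6))
c=manip.camera("wrist");save(c,"w2.png")
for X in [(18.5+4.5,0,140),(18.5+4.5,12,140),(18.5+4.5,-12,140),(-10,0,93),(-52,0,102)]: print(X,proj(c,bp(X)).round(0))
s=manip.camera("scene");save(s,"s2.png",(230,130,350,250),5)
E
```

```text
clock: 3.5
eef_pos: [499.8, -25.9, 182.2]
eef_rot: [-1.572, 0.008, -0.309]
wrist_force: [-1.4, 0.3, -2.7]
finger_gap: 60.1
t 3.5 pos [499.8 -25.9 182.2] rot [-90.1   0.4 -17.7] F [-1.4  0.3 -2.7] gap 60.1
target [502.3 -26.7 150. ] ROW [ 2.8 32.2  0.1] [ 0.08 -0.12 -0.43] dist 32
(23.0, 0, 140) [313. 273.]
(23.0, 12, 140) [332. 273.]
(23.0, -12, 140) [294. 273.]
(-10, 0, 93) [313. 209.]
(-52, 0, 102) [313. 151.]
```

View pics/w2.png

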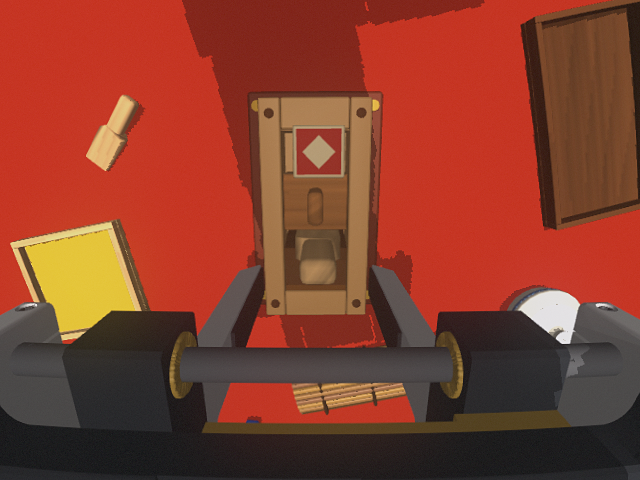

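View pics/s2.png

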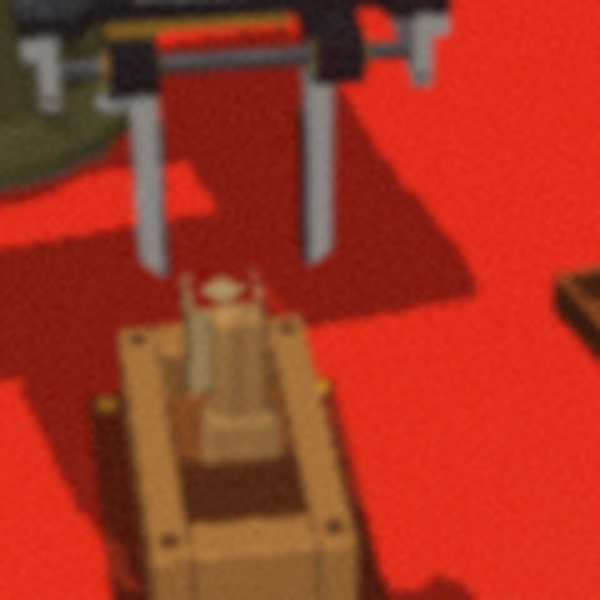

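```bash
python3 -m jog '[0,26,2,0,0,0,0,52,2,0,0,0,0,52,2,0,0,0]' 60
python3 -m jog '[0,0,10,0,0,0,0,0,18,0,0,0,0,0,22,0,0,0,0,0,26,0,0,0,0,0,30,0,0,0,0,0,33,0,0,0,0,0,33,0,0,0]' 60
python3 - <<'E'
from go import *
s=manip.camera("scene");save(s,"s3.png",(230,130,350,250),5)
E
```

```text
clock: 3.85
eef_pos: [500.9, -22.0, 133.5]
eef_rot: [-1.572, 0.004, -0.306]
wrist_force: [-1.0, 0.9, -1.7]
finger_gap: 60.0
clock: 4.43
eef_pos: [513.5, 8.9, 138.6]
eef_rot: [-1.572, -0.004, -0.306]
wrist_force: [-2.5, -6.2, 6.1]
finger_gap: 60.2
```

View pics/s3.png

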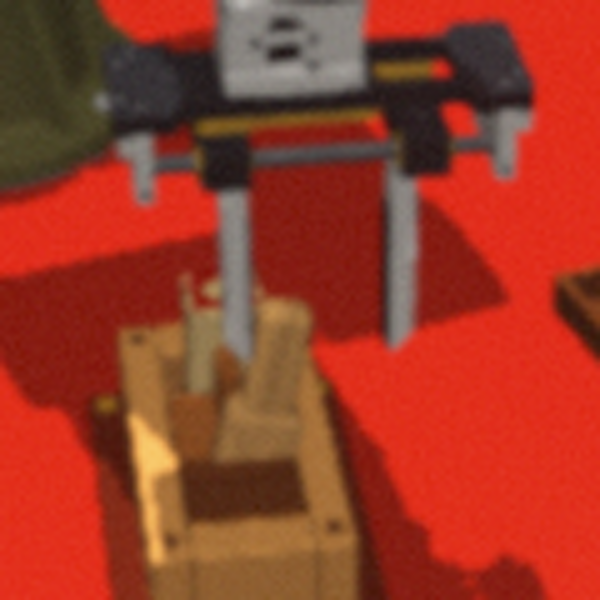

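```bash
python3 -m jog '[0,0,-30,0,0,0,0,0,-38,0,0,0,0,0,-46,0,0,0,0,0,-53,0,0,0,0,0,-59,0,0,0,0,0,-64,0,0,0,0,0,-64,0,0,0]' 60
python3 - <<'E'
from go import *
s=manip.camera("scene");save(s,"s4.png",(230,130,350,250),5)
E
```

```text
clock: 5.07
eef_pos: [493.1, -52.9, 136.0]
eef_rot: [-1.571, -0.001, -0.307]
wrist_force: [1.5, 2.0, 2.1]
finger_gap: 60.0
```

View pics/s4.png

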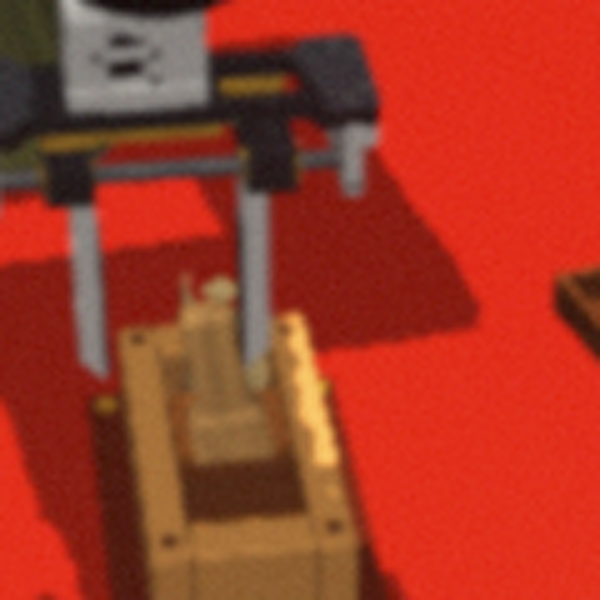

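```bash
python3 -m jog '[0,0,-3,0,0,0,0,0,-6,0,0,0,0,0,-6,0,0,0,0,0,20,0,0,0,0,0,30,0,0,0]' 60
python3 -m jog '[0,0,10,0,0,0,0,0,17,0,0,0,0,0,24,0,0,0,0,0,30,0,0,0,0,0,35,0,0,0,0,0,38,0,0,0,0,0,38,0,0,0]' 60
```

```text
clock: 5.53
eef_pos: [502.0, -23.1, 135.2]
eef_rot: [-1.572, 0.001, -0.307]
wrist_force: [-0.6, -2.2, 1.9]
finger_gap: 60.2
clock: 6.12
eef_pos: [513.6, 12.5, 135.6]
eef_rot: [-1.571, -0.0, -0.307]
wrist_force: [-0.7, -2.4, 2.8]
finger_gap: 60.4
```

```bash
python3 -m jog '[0,0,-30,0,0,0,0,0,-42,0,0,0,0,0,-52,0,0,0,0,0,-60,0,0,0,0,0,-67,0,0,0,0,0,-73,0,0,0,0,0,-73,0,0,0,0,0,-73,0,0,0]' 60
python3 - <<'E'
from go import *
s=manip.camera("scene");save(s,"s5.png",(230,130,350,250),5)
E
```

```text
clock: 6.78
eef_pos: [491.4, -57.5, 135.4]
eef_rot: [-1.571, 0.0, -0.307]
wrist_force: [0.0, -0.3, -0.5]
finger_gap: 60.0
```

View pics/s5.png

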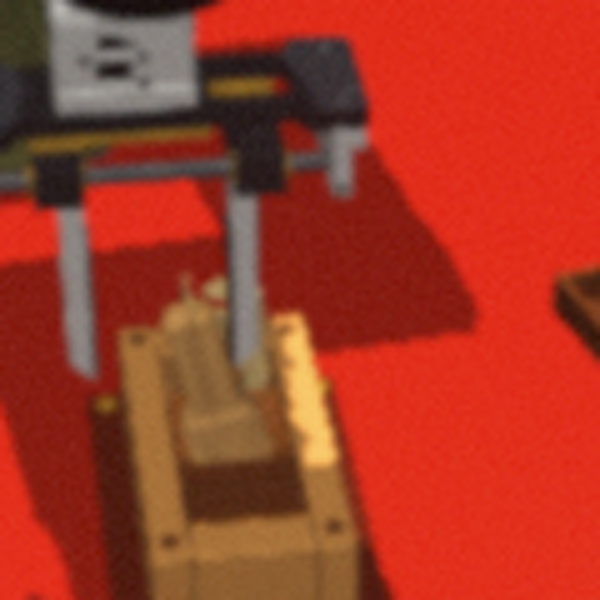

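```bash
python3 -m jog '[0,0,30,0,0,0,0,0,42,0,0,0,0,0,52,0,0,0,0,0,60,0,0,0,0,0,67,0,0,0,0,0,72,0,0,0,0,0,72,0,0,0,0,0,72,0,0,0]' 60
python3 -m jog '[0,0,-30,0,0,0,0,0,-42,0,0,0,0,0,-52,0,0,0,0,0,-60,0,0,0,0,0,-67,0,0,0,0,0,-72,0,0,0,0,0,-72,0,0,0,0,0,-72,0,0,0]' 60
python3 -m jog '[0,0,30,0,0,0,0,0,42,0,0,0,0,0,52,0,0,0,0,0,60,0,0,0,0,0,67,0,0,0,0,0,72,0,0,0,0,0,72,0,0,0,0,0,72,0,0,0]' 60
python3 - <<'E'
from go import *
s=manip.camera("scene");save(s,"s6.png",(230,130,350,250),5)
E
```

```text
clock: 7.5
eef_pos: [513.1, 11.3, 135.4]
eef_rot: [-1.571, 0.0, -0.307]
wrist_force: [0.6, 0.3, -1.2]
finger_gap: 59.8
clock: 8.17
eef_pos: [491.4, -57.4, 135.4]
eef_rot: [-1.571, 0.0, -0.307]
wrist_force: [0.4, -0.6, -0.1]
finger_gap: 60.3
clock: 8.83
eef_pos: [513.1, 11.3, 135.4]
eef_rot: [-1.571, 0.0, -0.307]
wrist_force: [0.2, -0.1, -0.5]
finger_gap: 60.4
```

View pics/s6.png

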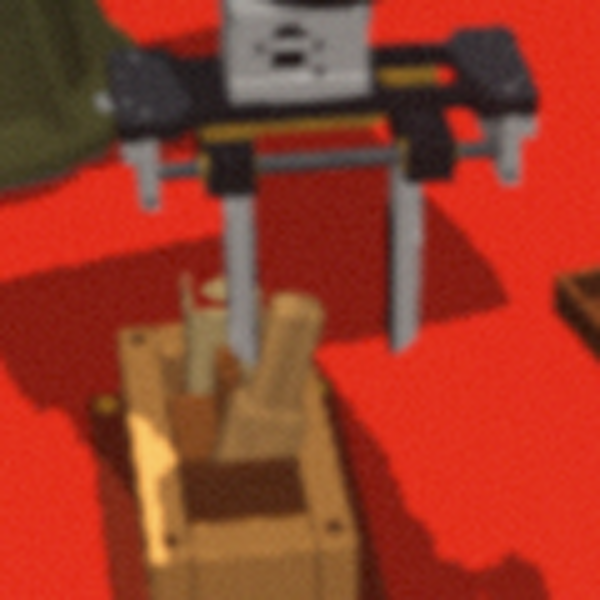

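```bash
python3 -m jog '[0,0,-30,0,0,0,0,0,-42,0,0,0,0,0,-52,0,0,0,0,0,-60,0,0,0,0,0,-67,0,0,0,0,0,-72,0,0,0,0,0,-72,0,0,0,0,0,-72,0,0,0]' 60
python3 -m jog '[0,0,20,0,0,0,0,0,30,0,0,0,0,0,36,0,0,0,0,0,36,0,0,0]' 60
python3 -m jog '[0,0,0,0,0,0,0,0,0,0,0,0,0,0,0,0,0,0,0,0,0,0,0,0,0,0,0,0,0,0,0,0,0,0,0,0,0,0,0,0,0,0,0,0,0,0,0,0]' 20 10
python3 - <<'E'
from go import *
s=manip.camera("scene");save(s,"s7.png",(230,130,350,250),5);st()
E
```

```text
clock: 9.55
eef_pos: [491.4, -57.4, 135.4]
eef_rot: [-1.571, 0.0, -0.307]
wrist_force: [-0.3, 0.8, -0.0]
finger_gap: 60.1
clock: 9.88
eef_pos: [502.5, -22.0, 135.3]
eef_rot: [-1.571, 0.0, -0.305]
wrist_force: [-0.0, 0.1, -0.2]
finger_gap: 59.9
clock: 10.55
eef_pos: [502.2, -23.3, 135.5]
eef_rot: [-1.571, -0.0, -0.307]
wrist_force: [-1.0, -2.6, 0.7]
finger_gap: 24.3
t 10.6 pos [502.2 -23.2 135.5] rot [-90.   -0.  -17.6] F [-1.2 -2.4  0.4] gap 24.2
```

View pics/s7.png

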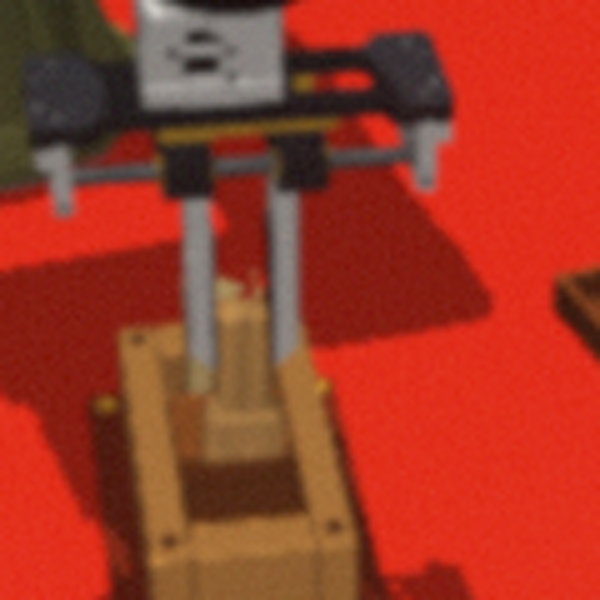

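```bash
python3 -m jog '[0,0,-1,0,0,0,0,0,-1,0,0,0,0,9,-1,0,0,0,0,17,-1,0,0,0,0,17,-1,0,0,0]' 40 10
python3 -m jog '[0,0,0,0,0,0,0,0,0,0,0,0,0,0,0,0,0,0,0,0,0,0,0,0,0,0,0,0,0,0]' 18 55
python3 -m jog '[0,-2,0,0,0,0,0,-4,0,0,0,0,0,-6,0,0,0,0,0,-8,0,0,0,0,0,-10,0,0,0,0,0,-12,0,0,0,0]'
python3 - <<'E'
from go import *
s=manip.camera("scene");save(s,"s8.png",(230,130,350,250),5);st()
E
```

```text
clock: 11.02
eef_pos: [501.1, -23.8, 116.4]
eef_rot: [-1.571, 0.003, -0.307]
wrist_force: [-0.0, -0.2, 0.5]
finger_gap: 39.9
clock: 11.43
eef_pos: [502.0, -24.1, 118.6]
eef_rot: [-1.571, -0.0, -0.307]
wrist_force: [0.3, -0.9, -0.4]
finger_gap: 23.6
clock: 11.93
eef_pos: [502.0, -24.0, 130.7]
eef_rot: [-1.571, -0.0, -0.307]
wrist_force: [1.2, -0.3, -2.1]
finger_gap: 23.7
t 11.98 pos [502.1 -24.  131.1] rot [-90.   -0.  -17.6] F [ 0.6  0.4 -0.4] gap 23.6
```

View pics/s8.png

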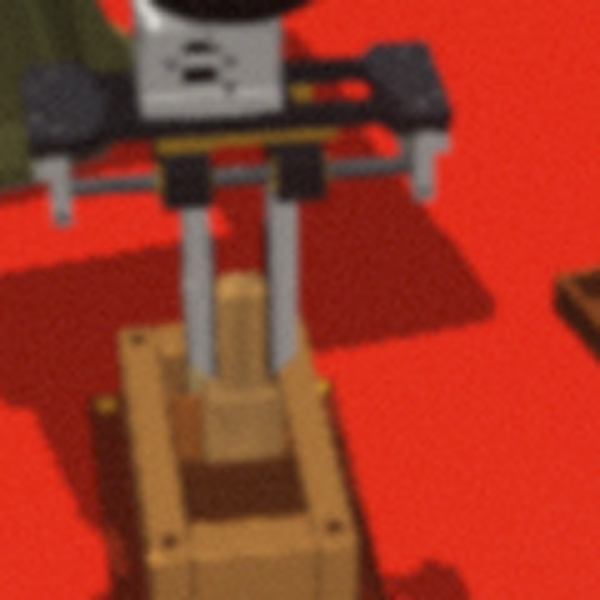

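```bash
python3 -m jog '[0,-5,0,0,0,0,0,-12,0,0,0,0,0,-20,0,0,0,0,0,-32,0,0,0,0,0,-48,0,0,0,0,0,-66,0,0,0,0,0,-84,0,0,0,0,0,-95,0,0,0,0,0,-95,0,0,0,0]'
python3 - <<'E'
from go import *
s=manip.camera("scene");save(s,"s9.png",(200,80,350,250),4);st()
TY=-3.8; C=np.array([482,264.,0]); u=np.array([np.cos(np.radians(TY)),np.sin(np.radians(TY)),0])
g=C-u*30
for h in (180,):
    row(np.array([g[0],g[1],h]),down(TY,-45))
row(np.array([g[0]-15,g[1],200]),down(TY,0))
E
```

```text
clock: 12.73
eef_pos: [502.6, -24.0, 228.1]
eef_rot: [-1.57, -0.004, -0.307]
wrist_force: [0.8, 0.3, 0.4]
finger_gap: 24.1
t 12.78 pos [502.1 -24.  226.3] rot [-90.   -0.1 -17.6] F [ 0.  -0.4 -0.8] gap 23.6
t 12.78 pos [502.1 -24.  226.3] rot [-90.   -0.1 -17.6] F [ 0.  -0.4 -0.8] gap 23.6
target [452.1 266.  180. ] ROW [-135.4   46.2  261.3] [  5.4  -13.07 -44.69] dist 298
t 12.78 pos [502.1 -24.  226.3] rot [-90.   -0.1 -17.6] F [ 0.  -0.4 -0.8] gap 23.6
target [437.1 266.  200. ] ROW [-149.7   26.1  256.7] [-1.000e-02 -1.379e+01  9.000e-02] dist 298
```

View pics/s9.png

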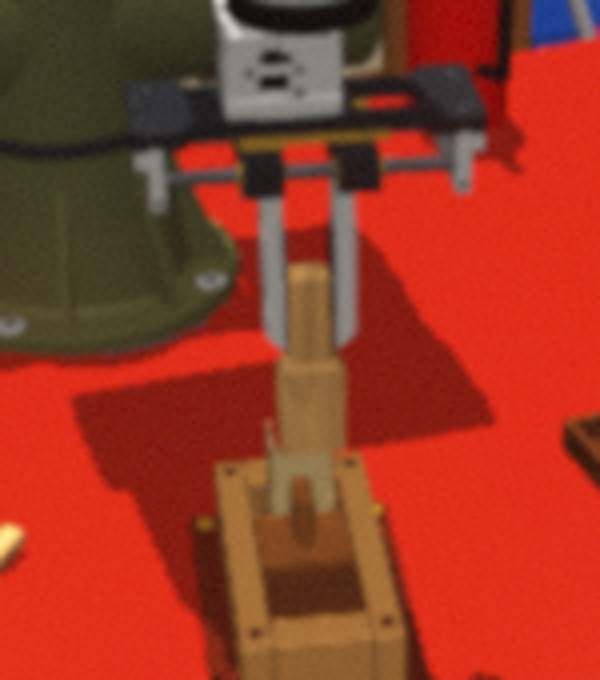

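```bash
python3 -m jog '[-150,0,257,0,-13.8,0,-150,0,257,0,-13.8,0,-150,0,257,0,-13.8,0,-150,0,257,0,-13.8,0,-150,0,257,0,-13.8,0,-150,0,257,0,-13.8,0,-150,0,257,0,-13.8,0,-150,0,257,0,-13.8,0,-150,0,257,0,-13.8,0]'
python3 -m jog '[0,0,0,0,0,-7,0,0,0,0,0,-14,0,0,0,0,0,-21,0,0,0,0,0,-28,0,0,0,0,0,-35,0,0,0,0,0,-42,0,0,0,0,0,-45,0,0,0,0,0,-45]'
python3 - <<'E'
from go import *
s=manip.camera("scene");save(s,"s10.png",(280,80,440,250),4);st()
TY=-3.8; C=np.array([482,264.,0]); u=np.array([np.cos(np.radians(TY)),np.sin(np.radians(TY)),0])
g=C-u*30
# grasp->TCP: 3 behind ; foot at ~87 ahead of grasp along tool y; foot height at 45: 
row(np.array([g[0],g[1],90]),down(TY,-45))
E
```

```text
clock: 13.53
eef_pos: [435.4, 268.1, 224.1]
eef_rot: [-1.572, 0.002, -0.063]
wrist_force: [0.1, 0.1, -0.8]
finger_gap: 23.5
clock: 14.2
eef_pos: [435.6, 264.8, 223.5]
eef_rot: [-1.575, -0.786, -0.063]
wrist_force: [0.6, -1.0, -0.9]
finger_gap: 23.8
t 14.25 pos [436.1 265.2 224.2] rot [-90.2 -44.8  -3.6] F [ 0.8  1.1 -0.3] gap 23.6
t 14.25 pos [436.1 265.2 224.2] rot [-90.2 -44.8  -3.6] F [ 0.8  1.1 -0.3] gap 23.6
target [452.1 266.   90. ] ROW [-83.3 106.4   2.2] [ 0.1   0.11 -0.17] dist 135
```

View pics/s10.png

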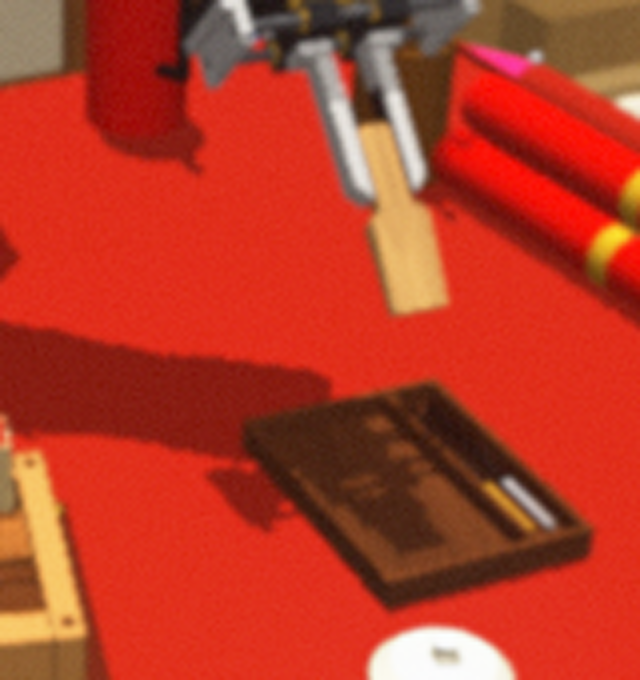

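```bash
python3 -m jog '[-20,35,0,0,0,0,-40,71,1,0,0,0,-57,100,2,0,0,0,-68,120,2,0,0,0,-74,130,2,0,0,0,-74,130,2,0,0,0]'
python3 - <<'E'
from go import *
st()
s=manip.camera("scene");save(s,"s11.png",(310,110,450,250),4)
E
```

```text
clock: 14.75
eef_pos: [485.7, 271.1, 116.5]
eef_rot: [-1.576, -0.709, -0.068]
wrist_force: [-0.4, -0.2, -0.4]
finger_gap: 23.9
t 14.75 pos [485.7 271.1 116.5] rot [-90.3 -40.6  -3.9] F [-0.4 -0.2 -0.4] gap 23.9
```

View pics/s11.png

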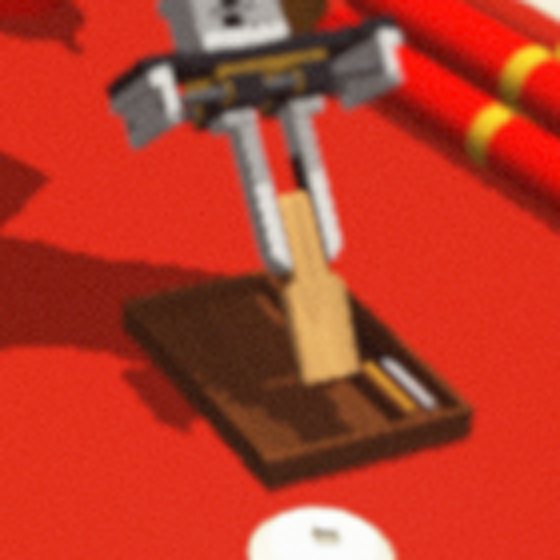

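```bash
python3 -c "
from go import *
s=st();print(s['joints'].round(3))
TY=-3.8;u=np.array([np.cos(np.radians(TY)),np.sin(np.radians(TY)),0]);C=np.array([482,264.,0])
row(C-6*u+[0,0,85],down(TY,-38))
"
```

```text
t 14.8 pos [485.1 271.2 116.4] rot [-90.3 -40.6  -3.9] F [-0.7 -0.5 -1. ] gap 23.4
[ 0.634  0.279  2.005 -1.037  0.515 -0.025]
t 14.8 pos [485.1 271.2 116.4] rot [-90.3 -40.6  -3.9] F [-0.7 -0.5 -1. ] gap 23.4
target [476.  264.4  85. ] ROW [-27.   18.3  -7.3] [ 0.32 -0.06  2.62] dist 33
```

```bash
python3 -c "
from go import *
TY=11;u=np.array([np.cos(np.radians(TY)),np.sin(np.radians(TY)),0]);C=np.array([482,264.,0])
row(C-6*u+[0,0,120],down(TY,-35))
"
```

```text
t 14.8 pos [485.1 271.2 116.4] rot [-90.3 -40.6  -3.9] F [-0.7 -0.5 -1. ] gap 23.4
target [476.1 262.9 120. ] ROW [-4.1 -8.1 -9. ] [  9.4  -11.76   5.56] dist 13
```

```bash
python3 -m jog '[-2,-4,-4,4,-5,3,-4,-8,-9,9.4,-11.8,5.6,-4,-8,-9,9.4,-11.8,5.6,-4,-8,-9,9.4,-11.8,5.6]'; python3 -c "
from go import *
s=st();print(s['joints'].round(3))
TY=11;u=np.array([np.cos(np.radians(TY)),np.sin(np.radians(TY)),0]);C=np.array([482,264.,0])
row(C-6*u+[0,0,85],down(TY,-35))
"
```

```text
clock: 15.13
eef_pos: [475.6, 263.6, 121.8]
eef_rot: [-1.57, -0.614, 0.194]
wrist_force: [-0.4, 0.7, -1.1]
finger_gap: 23.7
t 15.13 pos [475.6 263.6 121.8] rot [-90.  -35.2  11.1] F [-0.4  0.7 -1.1] gap 23.7
[ 0.524  0.201  2.046 -0.56   0.358 -0.766]
t 15.13 pos [475.6 263.6 121.8] rot [-90.  -35.2  11.1] F [-0.4  0.7 -1.1] gap 23.7
target [476.1 262.9  85. ] ROW [-20.9  30.3  -0.9] [-0.09  0.07  0.16] dist 37
```

```bash
python3 -c "
from go import *
TY=11;u=np.array([np.cos(np.radians(TY)),np.sin(np.radians(TY)),0]);C=np.array([482,264.,0])
row(C+20*u+[0,0,95],down(TY,-25))
"
```

```text
t 15.13 pos [475.6 263.6 121.8] rot [-90.  -35.2  11.1] F [-0.4  0.7 -1.1] gap 23.7
target [501.6 267.8  95. ] ROW [ 6.1 37.1 -0.9] [-0.08  0.08 10.16] dist 38
```

```bash
python3 -m jog '[3,18,0,0,0,5,6,37,-1,0,0,10,6,37,-1,0,0,10,6,37,-1,0,0,10]' - 20; python3 -c "
from go import *
s=st();print(s['joints'].round(3))
TY=11;u=np.array([np.cos(np.radians(TY)),np.sin(np.radians(TY)),0]);C=np.array([482,264.,0])
for b,z in ((20,88),(12,84),(0,77),(-16,60),(-27,40),(-29,32)): row(C+b*u+[0,0,z],down(TY,-25))
c=manip.camera('scene');save(c,'s12.png',(310,110,450,250),4)
"
```

```text
clock: 15.47
eef_pos: [502.0, 267.5, 94.1]
eef_rot: [-1.571, -0.439, 0.19]
wrist_force: [-0.1, -0.4, -1.0]
finger_gap: 24.0
t 15.47 pos [502.  267.5  94.1] rot [-90.  -25.1  10.9] F [-0.1 -0.4 -1. ] gap 24.0
[ 0.478  0.327  1.895 -0.249  0.51  -1.09 ]
t 15.47 pos [502.  267.5  94.1] rot [-90.  -25.1  10.9] F [-0.1 -0.4 -1. ] gap 24.0
target [501.6 267.8  88. ] ROW [-2.9  5.4  0.4] [ 0.04 -0.11  0.14] dist 6
t 15.47 pos [502.  267.5  94.1] rot [-90.  -25.1  10.9] F [-0.1 -0.4 -1. ] gap 24.0
target [493.8 266.3  84. ] ROW [-11.8   5.6   0.4] [ 0.04 -0.11  0.14] dist 13
t 15.47 pos [502.  267.5  94.1] rot [-90.  -25.1  10.9] F [-0.1 -0.4 -1. ] gap 24.0
target [482. 264.  77.] ROW [-25.7   6.9   0.4] [ 0.04 -0.11  0.14] dist 27
t 15.47 pos [502.  267.5  94.1] rot [-90.  -25.1  10.9] F [-0.1 -0.4 -1. ] gap 24.0
target [466.3 260.9  60. ] ROW [-47.4  15.5   0.3] [ 0.04 -0.11  0.14] dist 50
t 15.47 pos [502.  267.5  94.1] rot [-90.  -25.1  10.9] F [-0.1 -0.4 -1. ] gap 24.0
target [455.5 258.8  40. ] ROW [-65.8  28.9   0.3] [ 0.04 -0.11  0.14] dist 72
t 15.47 pos [502.  267.5  94.1] rot [-90.  -25.1  10.9] F [-0.1 -0.4 -1. ] gap 24.0
target [453.5 258.5  32. ] ROW [-71.1  35.3   0.3] [ 0.04 -0.11  0.14] dist 79
```

View pics/s12.png

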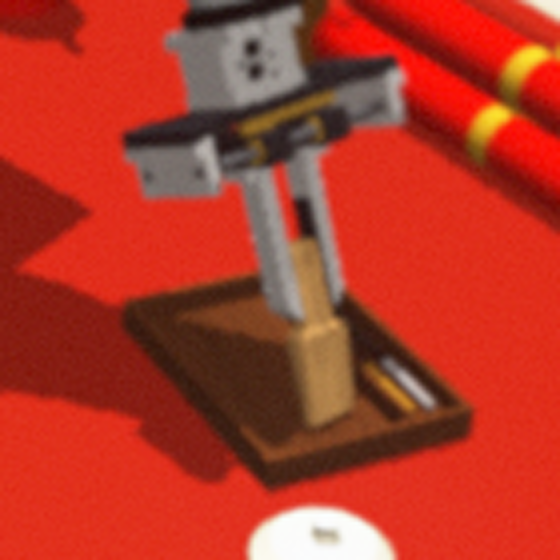

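```bash
python3 -m jog '[-1,2,-8,0,0,0,-3,6,-8,0,0,0,-7,6,-8,0,0,0,-12,6,-8,0,0,0,-19,6,-8,0,0,0,-26,7,-8,0,0,0,-26,7,-8,0,0,0]' - 12; python3 -c "
from go import *
s=st();print(s['joints'].round(3))
c=manip.camera('scene');save(c,'s13.png',(310,110,450,250),4)
"
```

```text
clock: 16.1
eef_pos: [481.3, 255.6, 75.7]
eef_rot: [-1.571, -0.437, 0.191]
wrist_force: [0.3, -0.1, 1.4]
finger_gap: 24.1
t 16.1 pos [481.3 255.6  75.7] rot [-90. -25.  11.] F [ 0.3 -0.1  1.4] gap 24.1
[ 0.475  0.316  1.967 -0.276  0.452 -1.063]
```

View pics/s13.png

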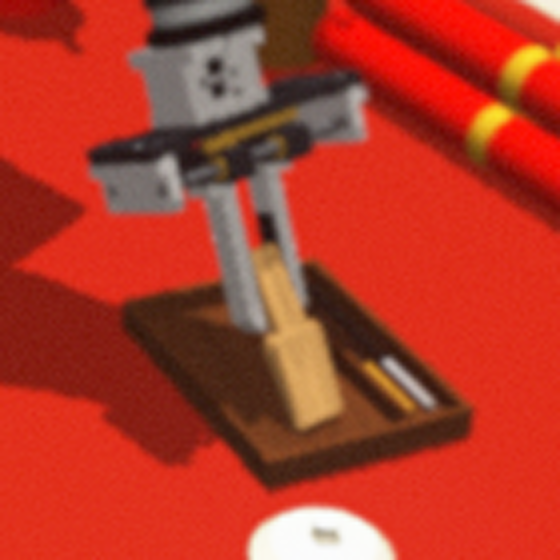

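```bash
python3 -m jog '[-7,3,0,0,0,0,-15,6,0,0,0,0,-22,9,0,0,0,0,-28,13,0,0,0,0,-34,17,0,0,0,0,-40,22,0,0,0,0,-45,28,0,0,0,0,-45,28,0,0,0,0]' - 8; python3 -c "
from go import *
s=st();print(s['joints'].round(3))
c=manip.camera('scene');save(c,'s14.png',(310,110,450,250),4)
"
```

```text
clock: 16.82
eef_pos: [453.5, 250.1, 30.3]
eef_rot: [-1.572, -0.436, 0.191]
wrist_force: [0.2, -0.1, 0.3]
finger_gap: 23.8
t 16.82 pos [453.5 250.1  30.3] rot [-90. -25.  11.] F [ 0.2 -0.1  0.3] gap 23.8
[ 0.494  0.365  2.051 -0.4    0.332 -0.915]
```

View pics/s14.png

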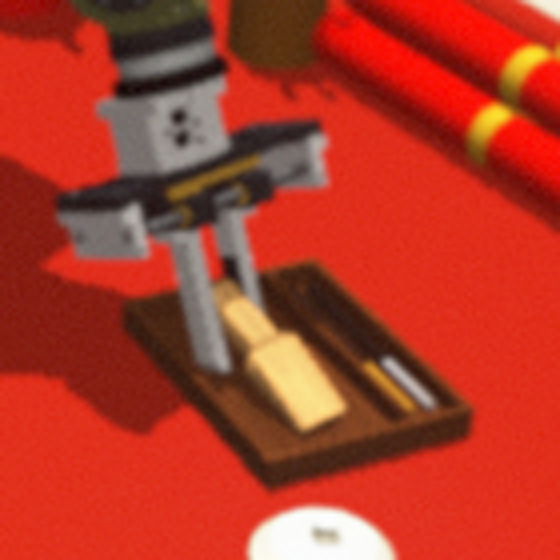

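```bash
python3 -m jog '[0,0,0,0,0,0,0,0,0,0,0,0,0,0,0,0,0,0,0,-20,0,0,0,0,0,-50,0,0,0,0,0,-85,0,0,0,0,0,-120,0,0,0,0,0,-150,0,0,0,0]' 40; python3 -c "
from go import *
c=manip.camera('scene');save(c,'s15.png',(310,110,450,250),4)
s=st();print(s['joints'].round(3))
row(bp((-9,2,150)),down(-17.6))
t=manip.camera('top');save(t,'t15.png',(110,250,410,410),2.5)
for n in ['wedge','wedge_mid']: print([(np.round(a['xy']),round(a['score'],2)) for a in manip.tip_of(n,t)])
"
```

```text
clock: 17.53
eef_pos: [391.2, 238.3, 169.9]
eef_rot: [-1.57, -0.439, 0.191]
wrist_force: [0.3, 0.6, 1.0]
finger_gap: 39.8
t 17.58 pos [391.4 238.9 174.5] rot [-89.8 -25.5  10.9] F [3.1 2.3 7.1] gap 40.1
[ 0.549 -0.042  2.101 -0.239  0.676 -1.056]
t 17.58 pos [391.4 238.9 174.5] rot [-89.8 -25.5  10.9] F [3.1 2.3 7.1] gap 40.1
target [472.4 -15.1 150. ] ROW [  18.    35.  -264.9] [-6.5  28.05 24.92] dist 268
[(array([180., 302.]), 0.86), (array([420., 186.]), 0.71), (array([436., 396.]), 0.67), (array([293., 122.]), 0.56), (array([184., 336.]), 0.44)]
[(array([183., 336.]), 0.89), (array([294., 148.]), 0.78), (array([322., 233.]), 0.71), (array([421., 409.]), 0.66), (array([417., 204.]), 0.61)]
```

View pics/s15.png

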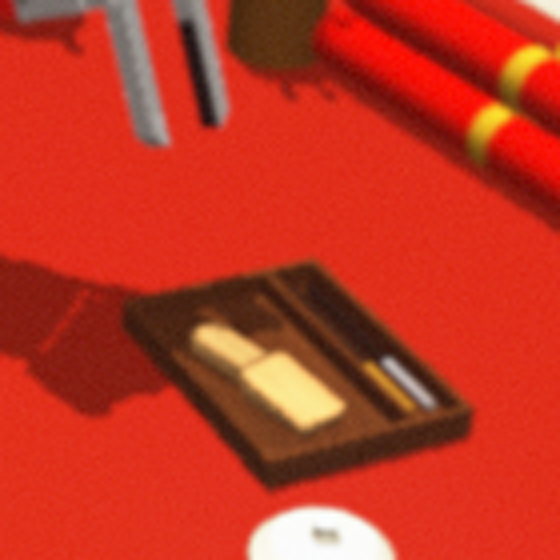

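View pics/t15.png

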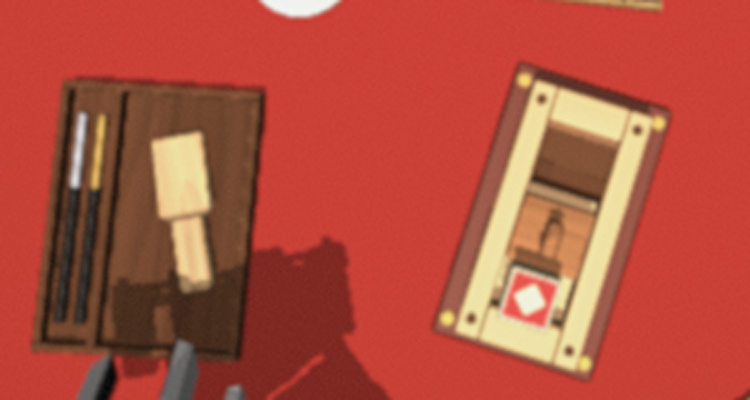

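```bash
python3 -m jog '[6,5,-65,-1.6,7,6,12,10,-130,-3.2,14,12.5,16,13,-200,-5,21,19,18,17,-265,-6.5,28,25,18,17,-265,-6.5,28,25,18,17,-265,-6.5,28,25,18,17,-265,-6.5,28,25,18,17,-265,-6.5,28,25,18,17,-265,-6.5,28,25]' 40; python3 -c "
from go import *
c=manip.camera('wrist');save(c,'w16.png')
for X in [(-10,0,93),(-10,6,93),(-10,-6,93),(-52,0,102),(-107,63,12),(-107,-63,12),(107,63,12),(107,-63,12),(-95,46,58),(-95,-46,58)]: print(X,proj(c,bp(X)).round(0))
row(bp((-9,2,80)),down(-17.6))
"
```

```text
clock: 18.48
eef_pos: [465.0, -18.1, 158.3]
eef_rot: [-1.578, 0.009, -0.309]
wrist_force: [0.9, -0.4, -0.1]
finger_gap: 39.9
(-10, 0, 93) [318. 265.]
(-10, 6, 93) [327. 265.]
(-10, -6, 93) [310. 265.]
(-52, 0, 102) [318. 207.]
(-107, 63, 12) [391. 128.]
(-107, -63, 12) [246. 128.]
(107, 63, 12) [379. 346.]
(107, -63, 12) [257. 346.]
(-95, 46, 58) [380. 141.]
(-95, -46, 58) [256. 141.]
t 18.53 pos [464.9 -17.2 158.8] rot [-90.4   0.5 -17.6] F [-0.4  0.2  0.4] gap 40.1
target [472.4 -15.1  80. ] ROW [ 7.1 78.7  4.8] [ 0.37 -0.03 -0.45] dist 79
```

View pics/w16.png

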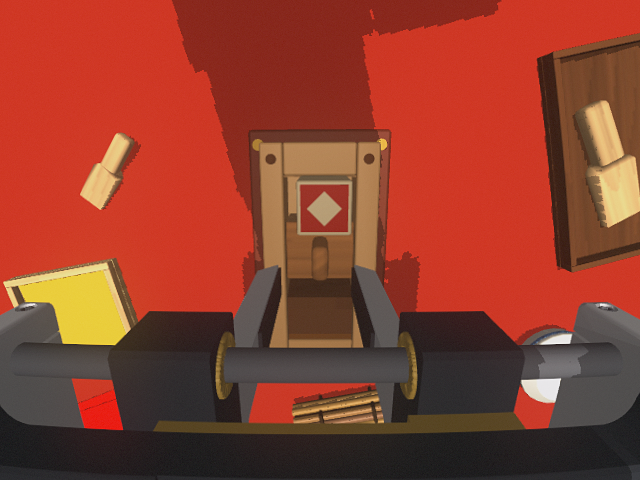

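```bash
python3 -m jog '[3,20,2,0,0,0,6,40,4,0,0,0,6,60,4,0,0,0,6,60,4,0,0,0,6,60,4,0,0,0]' 32; python3 -c "
from go import *
row(bp((-10,1.5,84)),down(-17.6))
"
```

```text
clock: 18.95
eef_pos: [471.2, -14.6, 99.6]
eef_rot: [-1.577, 0.008, -0.305]
wrist_force: [0.0, 0.6, 0.0]
finger_gap: 31.9
t 18.95 pos [471.2 -14.6  99.6] rot [-90.4   0.4 -17.5] F [0.  0.6 0. ] gap 31.9
target [471.3 -15.2  84. ] ROW [ 0.4 15.6 -0.5] [ 0.37  0.1  -0.44] dist 16
```

```bash
python3 -m jog '[0,8,0,0.4,0,-0.4,0,15,0,0.4,0,-0.4,0,15,0,0.4,0,-0.4]' 32; python3 -m jog '[0,0,0,0,0,0,0,0,0,0,0,0,0,0,0,0,0,0,0,0,0,0,0,0]' 8 15;  python3 -m jog '[3,0,0,0,0,0,6,0,0,0,0,0,9,0,0,0,0,0,12,0,0,0,0,0,13,0,0,0,0,0,13,0,0,0,0,0]'; python3 -c "
from go import *
c=manip.camera('scene');save(c,'s17.png',(230,130,350,250),5);st()
"
```

```text
clock: 19.2
eef_pos: [471.4, -15.3, 84.9]
eef_rot: [-1.57, -0.001, -0.306]
wrist_force: [0.3, 0.2, -0.2]
finger_gap: 31.9
clock: 19.53
eef_pos: [471.5, -17.2, 85.6]
eef_rot: [-1.573, -0.002, -0.306]
wrist_force: [-5.4, -15.6, 5.1]
finger_gap: 12.0
clock: 20.03
eef_pos: [484.0, -21.2, 85.6]
eef_rot: [-1.573, -0.001, -0.307]
wrist_force: [-5.7, -14.4, 5.4]
finger_gap: 11.8
t 20.08 pos [483.9 -21.1  85.6] rot [-90.1  -0.1 -17.6] F [ -4.9 -14.6   4.8] gap 12.1
```

View pics/s17.png

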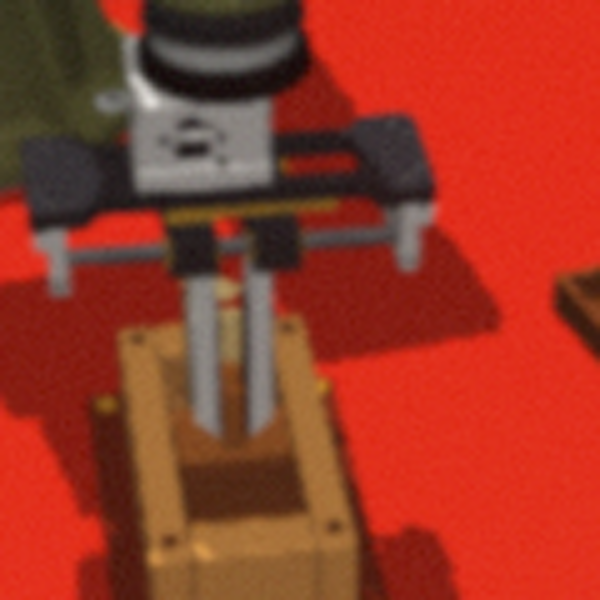

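```bash
python3 -m jog '[0,0,-1.5,0,0,0,0,0,-1.5,0,0,0,0,0,-1.5,0,0,0,0,-30,-1.5,0,0,0,0,-60,-1.5,0,0,0,-20,-60,0,0,0,0,-53,-60,1,0,0,0,-53,-60,1,0,0,0,-53,-60,1,0,0,0]' 36; python3 -c "
from go import *
row(bp((-52,0.7,84)),down(-17.6))
c=manip.camera('wrist');save(c,'w18.png')
for X in [(-52,0,102),(-52,18,102),(-52,-18,102),(-70,0,102),(-34,0,102),(3,0,93)]: print(X,proj(c,bp(X)).round(0))
print([(np.round(a['xy'],1),round(a['score'],2)) for a in manip.tip_of('seal_top',c)])
t=manip.camera('top');save(t,'t18.png',(270,260,400,410),4)
"
```

```text
clock: 20.83
eef_pos: [433.2, -2.1, 145.4]
eef_rot: [-1.57, -0.002, -0.306]
wrist_force: [0.6, -0.2, -0.0]
finger_gap: 35.8
t 20.83 pos [433.2  -2.1 145.4] rot [-89.9  -0.1 -17.5] F [ 0.6 -0.2 -0. ] gap 35.8
target [431.   -3.3  84. ] ROW [-1.9 61.4 -1.8] [-0.07  0.06  0.11] dist 61
(-52, 0, 102) [309. 265.]
(-52, 18, 102) [337. 265.]
(-52, -18, 102) [280. 265.]
(-70, 0, 102) [309. 238.]
(-34, 0, 102) [309. 291.]
(3, 0, 93) [309. 334.]
[(array([315. , 268.4]), 0.67)]
```

View pics/w18.png

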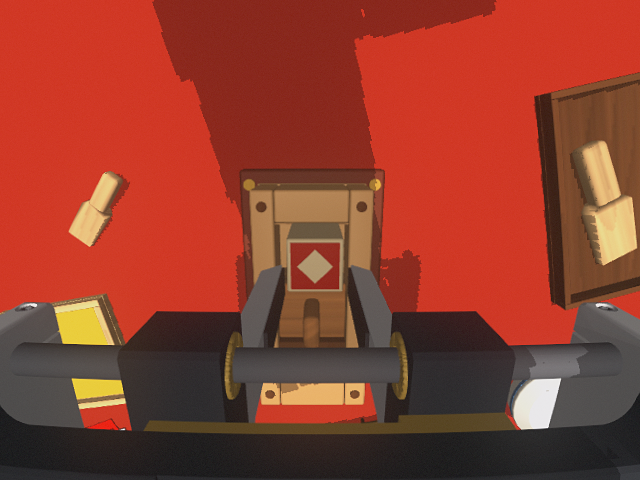

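View pics/t18.png

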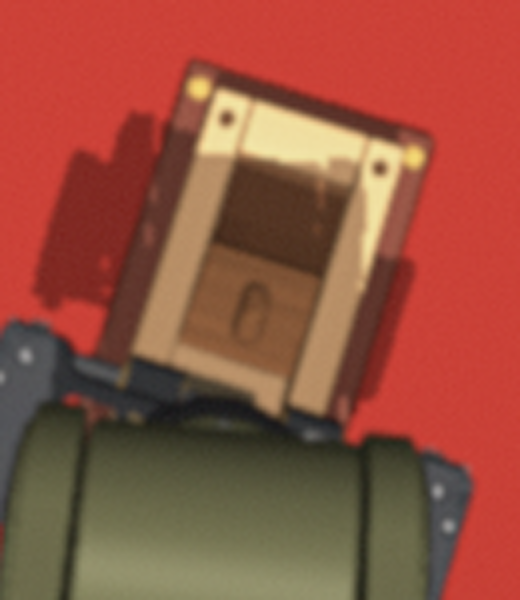

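```bash
python3 -m jog '[-1,0,-1,0,0,0,-1.5,0,-1,0,0,0,-1.5,20,-1,0,0,0,-1.5,40,-1,0,0,0,-1.5,55,-1,0,0,0,-1.5,59,-1,0,0,0,-1.5,59,-1,0,0,0]' 60; python3 -m jog '[0,0,0,0,0,0,0,0,0,0,0,0,0,0,0,0,0,0,0,0,0,0,0,0,0,0,0,0,0,0]' 32 8; python3 -c "
from go import *
st();c=manip.camera('scene');save(c,'s19.png',(230,110,350,230),5)
"
```

```text
clock: 21.57
eef_pos: [431.8, -3.2, 85.2]
eef_rot: [-1.57, 0.001, -0.307]
wrist_force: [-0.3, -0.0, 0.3]
finger_gap: 60.0
clock: 21.98
eef_pos: [432.5, -3.1, 86.5]
eef_rot: [-1.57, -0.002, -0.307]
wrist_force: [-0.1, 0.9, 3.7]
finger_gap: 36.1
t 21.98 pos [432.5  -3.1  86.5] rot [-89.9  -0.1 -17.6] F [-0.1  0.9  3.7] gap 36.1
```

View pics/s19.png

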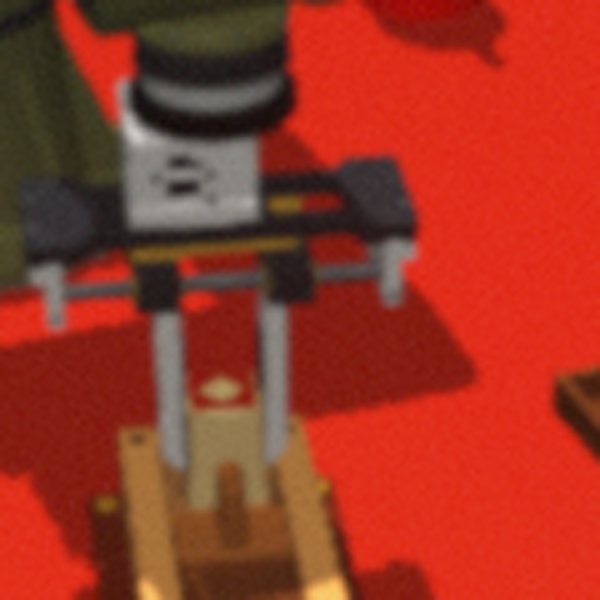

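```bash
python3 -m jog '[0,0,0,0,0,0,0,0,0,0,0,0,0,-1,0,0,0,0,0,-3,0,0,0,0,0,-6,0,0,0,0,0,-10,0,0,0,0,0,-15,0,0,0,0,0,-20,0,0,0,0,0,-20,0,0,0,0]' 32 35; python3 -c "
from go import *
st();c=manip.camera('scene');save(c,'s20.png',(230,90,350,210),5)
"
```

```text
clock: 22.78
eef_pos: [432.4, -3.2, 106.8]
eef_rot: [-1.57, -0.002, -0.307]
wrist_force: [2.7, -0.9, -1.0]
finger_gap: 35.8
t 22.78 pos [432.4  -3.2 106.8] rot [-89.9  -0.1 -17.6] F [ 2.7 -0.9 -1. ] gap 35.8
```

View pics/s20.png

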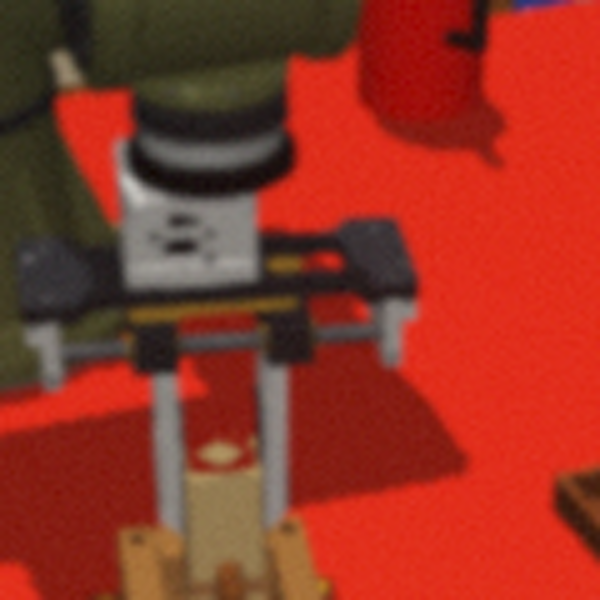

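```bash
python3 -m jog '[0,-6,0,0,0,0,0,-15,0,0,0,0,0,-28,0,0,0,0,0,-40,0,0,0,0,0,-50,0,0,0,0,0,-50,0,0,0,0]'; python3 -c "
from go import *
row([484.5,-288,157],down(-6.4))
"
```

```text
clock: 23.33
eef_pos: [432.3, -3.1, 157.3]
eef_rot: [-1.57, -0.003, -0.307]
wrist_force: [0.2, 0.7, -1.3]
finger_gap: 35.7
t 23.33 pos [432.3  -3.1 157.3] rot [-89.9  -0.2 -17.6] F [ 0.2  0.7 -1.3] gap 35.7
target [ 484.5 -288.   157. ] ROW [ 135.8    0.4 -255.8] [ -0.06 -11.18   0.16] dist 290
```

Smooth acceleration over two calls.

```bash
python3 -m jog '[3,0,-6,0,0,0,10,0,-19,0,0,0,20,0,-37,0,-1,0,31,0,-58,0,-2,0,42,0,-80,0,-3,0,53,0,-100,0,-4,0,64,0,-121,0,-5,0,75,0,-142,0,-6,0,86,0,-162,0,-7,0,97,0,-183,0,-8,0]';  python3 -m jog '[10,0,-18,0,-1,0,19,0,-35,0,-1.5,0,27,0,-50,0,-2,0,34,0,-62,0,-2.5,0,38,0,-69,0,-3,0,41,0,-73,0,-3.2,0,41,0,-73,0,-3.2,0,41,0,-73,0,-3.2,0]'; python3 -c "
from go import *
c=manip.camera('scene');save(c,'s21.png',(100,110,260,310),3);
w=manip.camera('wrist');save(w,'w21.png');
row([484.5,-288,74],down(-6.4))
print([(np.round(a['xy'],1),round(a['score'],2)) for a in manip.tip_of('show_tray_in',w)],proj(w,[484.5,-288,7]))
"
```

```text
clock: 24.17
eef_pos: [468.7, -208.2, 154.7]
eef_rot: [-1.569, 0.001, -0.166]
wrist_force: [0.7, 0.7, -2.5]
finger_gap: 35.8
clock: 24.83
eef_pos: [497.2, -285.3, 155.4]
eef_rot: [-1.57, -0.001, -0.111]
wrist_force: [0.2, -0.5, -4.0]
finger_gap: 35.8
t 24.93 pos [ 497.4 -285.1  155.8] rot [-90.   -0.1  -6.4] F [-0.3  0.2 -3.4] gap 35.7
target [ 484.5 -288.    74. ] ROW [-12.5  81.8  -4.4] [-0.05  0.04  0.06] dist 83
[(array([311.9, 218.1]), 0.62)] [309.01277836 215.39590302]
```

View pics/s21.png

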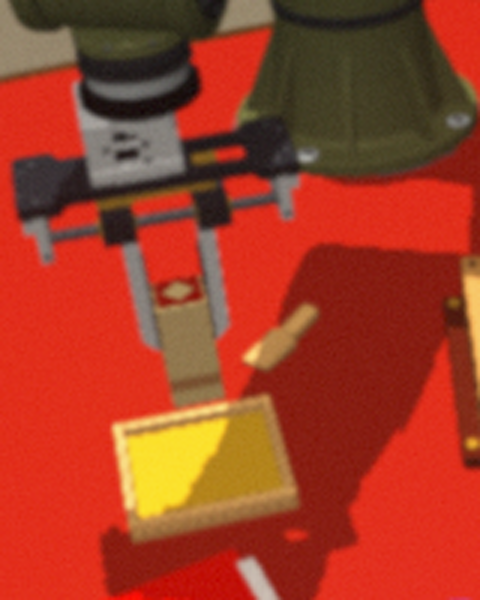

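View pics/w21.png

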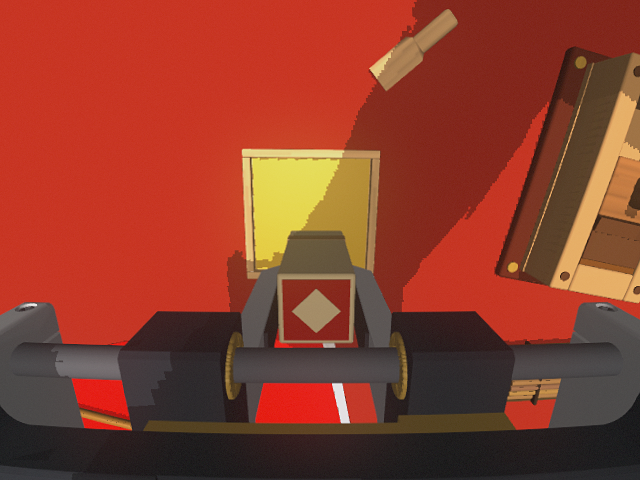

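```bash
python3 -m jog '[-4,8,-1,0,0,0,-9,20,-3,0,0,0,-12.5,35,-4,0,0,0,-12.5,50,-4,0,0,0,-12.5,62,-4,0,0,0,-12.5,70,-4,0,0,0,-12.5,75,-4,0,0,0,-12.5,76.5,-4,0,0,0,-12.5,77,-4,0,0,0,-12.5,77,-4,0,0,0]'; python3 -m jog '[0,0.7,0,0,0,0,0,1.4,0,0,0,0,0,2,0,0,0,0,0,2.6,0,0,0,0]'; python3 -c "
from go import *
c=manip.camera('scene');save(c,'s22.png',(100,150,260,310),3.75);st()
"
```

```text
clock: 25.82
eef_pos: [485.0, -288.4, 79.4]
eef_rot: [-1.571, -0.002, -0.111]
wrist_force: [0.3, -0.3, -3.3]
finger_gap: 35.9
clock: 26.15
eef_pos: [484.8, -288.3, 76.5]
eef_rot: [-1.57, -0.002, -0.111]
wrist_force: [0.8, 0.9, -3.2]
finger_gap: 35.7
t 26.2 pos [ 484.7 -288.2   76.3] rot [-90.   -0.1  -6.4] F [-0.2  0.9 -2.8] gap 35.7
```

View pics/s22.png

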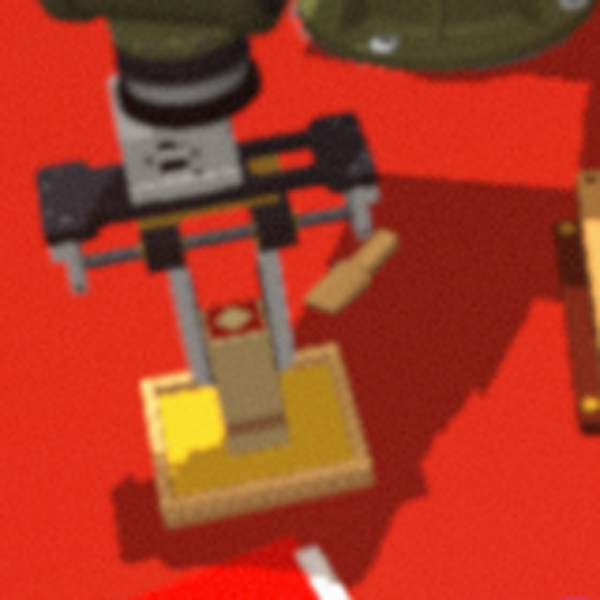

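```bash
python3 -m jog '[0,0.5,0,0,0,0,0,1,0,0,0,0,0,1,0,0,0,0]'; python3 -m jog '[0,0.4,0,0,0,0,0,0.8,0,0,0,0,0,0.8,0,0,0,0]'
```

```text
clock: 26.45
eef_pos: [484.8, -288.3, 75.6]
eef_rot: [-1.57, -0.002, -0.111]
wrist_force: [-1.1, -0.3, 1.2]
finger_gap: 36.0
clock: 26.7
eef_pos: [484.9, -288.3, 75.5]
eef_rot: [-1.57, -0.002, -0.111]
wrist_force: [-3.2, 3.2, 10.7]
finger_gap: 35.8
```

Contact at 75.5 as predicted. I'll relieve it slightly, release, and retreat straight up.

```bash
python3 -m jog '[0,-0.6,0,0,0,0,0,-0.6,0,0,0,0]' - 10; python3 -m jog '[0,0,0,0,0,0,0,0,0,0,0,0,0,0,0,0,0,0,0,0,0,0,0,0]' 56; python3 -m jog '[0,-6,0,0,0,0,0,-18,0,0,0,0,0,-35,0,0,0,0,0,-60,0,0,0,0,0,-90,0,0,0,0,0,-120,0,0,0,0,0,-120,0,0,0,0]'; python3 -c "
from go import *
c=manip.camera('scene');save(c,'s23.png');t=manip.camera('top');save(t,'t23.png');w=manip.camera('wrist');save(w,'w23.png');st()
"
```

```text
clock: 26.87
eef_pos: [485.0, -288.3, 75.6]
eef_rot: [-1.57, -0.002, -0.111]
wrist_force: [-0.8, 2.0, 4.5]
finger_gap: 35.5
clock: 27.2
eef_pos: [484.7, -288.3, 75.0]
eef_rot: [-1.57, -0.001, -0.111]
wrist_force: [-0.2, -0.4, -0.7]
finger_gap: 55.4
clock: 27.78
eef_pos: [486.2, -289.4, 202.3]
eef_rot: [-1.575, -0.01, -0.111]
wrist_force: [0.3, 0.1, 1.0]
finger_gap: 56.0
t 27.93 pos [ 484.4 -288.2  195.5] rot [-90.   -0.1  -6.4] F [-0.1 -0.   0.2] gap 55.9
```

View pics/s23.png

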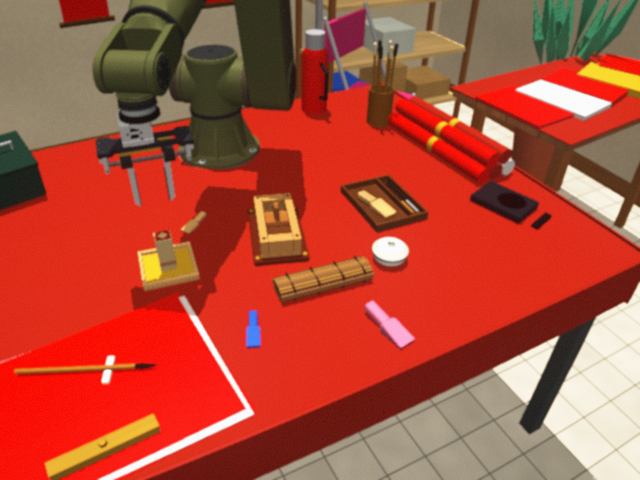

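View pics/w23.png

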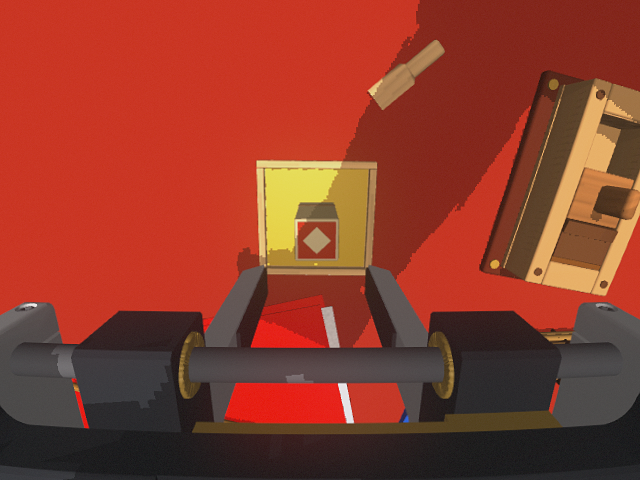

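View pics/t23.png

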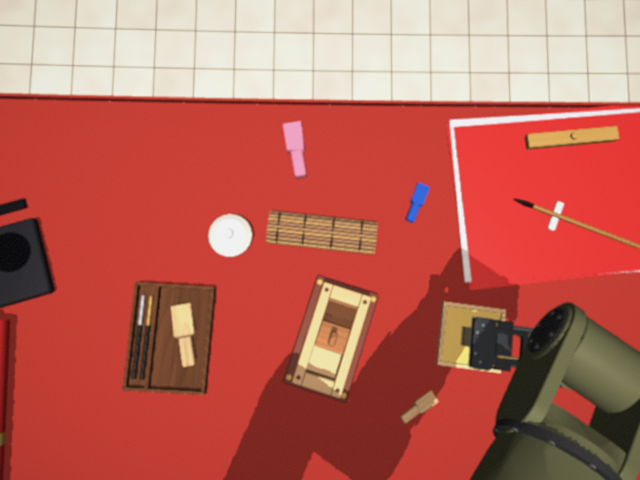

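The seal stands upright near the tray centre. The wedge lies flat at top-view pixel (183,335). The jar (230,235) and the roll (322,232) haven't moved. I'm handing in now.

```bash
python3 -c "
from go import *
st();print(manip.sign_off())"
```

```text
t 27.93 pos [ 484.4 -288.2  195.5] rot [-90.   -0.1  -6.4] F [-0.1 -0.   0.2] gap 55.9
the job is handed in; nothing more can be done
None
```

The job is done and handed in at 27.9 s; sign-off gave no verdict.

- **Wedge:** I rocked it four times each way. It leaned well past 6° in the strokes I pictured, except that the first stroke to the −y side was only about 7° and I pushed it further. I did not measure its rise during rocking, but it looked well seated in every picture. It then came out with almost no pull. My first lay-down pose for the wedge was out of the arm's reach, so I turned the tool and lowered the wedge by pivoting it on its foot. It lies flat in the wide compartment, set slightly diagonally.
- **Jaw:** I slid it back about 13 mm by its ridge. My bed estimate was about 2 mm off sideways there, which gave up to 16 N of side force while gripping.
- **Seal:** I lifted it straight up and set it down with light contact (about 11 N at most). It stands upright near the centre of the show tray with its carved end on top.

The last pictures show the jar and bamboo roll unmoved to within a pixel. The gripper is open above the seal and touching nothing.

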